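Fit the keyed axle in the tilted gear unit

TASK

The gear unit on the sloping service stand is to get its drive axle. Pull the red dust cap out of its bore and put it in the screw tray, then take the yellow-headed keyed axle from the green rack, put it in the bore, turn it until its key finds the slot and drops in, and leave it fully home with its collar flat on the hub. Leave the black-headed axle and everything else where it is.

Things in the scene. Friction and masses are not known exactly. Their poses are not given: they have to be found in the camera images.
- stand: Dark steel service stand, fixed to the worktop, foot 130 x 110 mm; carries the gear unit, 135 mm high in all. Origin: centre of the foot's underside; x up the slope, away from the robot; z up.
- gear_unit: Grey and blue gear unit on the stand. Origin: centre of the bore's mouth on the hub's flat steel face, 115 mm above the worktop. z points out along the bore's axis, 30 degrees from vertical, leaning towards the robot's side; x points up the slope of the face. Steel hub 54 mm across; blue ring round it 72 mm across, 1 mm lower. Bore 23 mm across, 46 mm deep, plus a keyway slot.
- bore_floor (a point): Bottom end of the bore, on its axis, 46 mm below the mouth. ONE keyway slot, 11 mm wide and reaching 18 mm from the axis, runs the whole depth. The hub was left turned: the slot lies anywhere within 35 degrees either side of the gear unit's x axis (angle not reported; a small white mark on the hub face by the slot shows it once the cap is out). The hub is stiff: 3 N m to turn it.
- dust_cap: Red plastic dust cap, 50 g, loose in the bore. Origin: centre of its flange's underside, at the bore's mouth (it has up to 2 mm play); z along its axis, out of the bore. Flange 42 mm across, 6 mm thick; spigot 20 mm across, 24 mm long below the origin; grip bar above: 36 mm long along x, 12 mm wide along y, its top 31 mm above the origin.
- rack: Green axle rack, fixed, 170 x 76 mm, top 68 mm above the worktop, with two 36 mm holes 84 mm apart along its x. An axle hangs upright by its collar in each. Origin: centre of the underside.
- keyed_axle: Yellow-headed steel axle with a brass key, 85 mm long, 0.2 to 0.33 kg, upright in either hole of the rack. Origin: centre of the collar's underside; z along the axle from shaft to head; x towards the key. Shaft 20 mm across, 42 mm long below the origin, last 6 mm tapered. Collar 48 mm across, 5 mm thick. Fully home, the origin is at the bore's mouth.
- axle_key (a point): Lower end of the keyed axle's key, 12 mm from the axis. The key is 8 mm wide, reaches 16 mm from the axis, from 2 to 28 mm below the axle's origin; the 14 mm of shaft below it are a plain round pilot. With the key resting on the hub face, the axle's origin is 28 mm out of the mouth.
- axle_grip (a point): Point on the keyed axle's axis in its yellow head, 30 mm above the axle's origin, where to grip. The head is a flat bar 14 mm thick along the axle's y, from -21 to +33 mm along its x (longer on the key's side, with a white line there), its top 43 mm above the axle's origin.
- plain_axle: A second axle of the same size but with a black head and no key, in the rack's other hole; it stays there. Axes and origin as for the keyed axle.
- screw_tray: Round silver metal tray with some screws fixed in it, held fast on the worktop, 108 mm across, 20 mm high, inside about 90 mm across with its floor 7 mm above the worktop. Origin: centre of its underside.
- cutters: Cutters with red handles, 53 x 152 x 14 mm, lying; a bystander. Origin: centre of the underside.
- white_box: White cardboard box, 66 x 89 x 21 mm; a bystander. Origin: centre of the underside.
- lid_stack: Stack of round container lids, grey on teal, 94 x 98 x 27 mm; a bystander. Origin: centre of the underside.
- flux_tin: Round white tin, 50 mm across, 19 mm high; a bystander. Origin: centre of the underside.
- wool_holder: Yellow ball-shaped tip cleaner with brass wool, 68 mm across, 77 mm high; a bystander. Origin: centre of the underside.
- driver_blue: Screwdriver with a blue handle, 16 x 134 x 15 mm, lying; a bystander. Origin: centre of the underside.
There are look-alikes about, which are no part of the job. Several things have the shape of the dust_cap; the one meant has the colours described above.

How it is judged:
On the way, in this order (a step that is already met when the one before it is completed fails the run):
1. the dust cap lies in the screw tray (horizontal distance between dust_cap and screw_tray below 0.045 m and height (world z) of dust_cap below 0.055 m), for 0.1 s.
2. the keyed axle stands in the bore with its pilot (x of keyed_axle in the frame of gear_unit between -0.006 and 0.006 m and y of keyed_axle in the frame of gear_unit between -0.006 and 0.006 m and z of keyed_axle in the frame of gear_unit below 0.036 m and angle between the z axis of keyed_axle and the z axis of gear_unit, either way round below 0.12 rad), for 0.05 s.
3. the key has dropped into its slot and the axle is fully home (x of keyed_axle in the frame of gear_unit between -0.006 and 0.006 m and y of keyed_axle in the frame of gear_unit between -0.006 and 0.006 m and z of keyed_axle in the frame of gear_unit below 0.0035 m and angle between the z axis of keyed_axle and the z axis of gear_unit, either way round below 0.12 rad), for 0.2 s.
At the end, for the whole second after the job is handed in: The keyed axle is in the gear unit's bore, its collar within 3.5 mm of the hub's face, within 6 mm of the bore's axis and 7 degrees of its direction, at rest; the dust cap lies in the screw tray, its origin within 45 mm of the tray's centre and under 55 mm high, at rest (all of step 1 and all of step 3 and linear speed of each of keyed_axle, dust_cap below 0.02 m/s); the robot touches nothing.
It fails at once if the black-headed axle, cutters, box, lids, tin, tip cleaner or screwdriver moved more than 30 mm (distance of any of cutters, white_box, lid_stack, flux_tin, wool_holder, driver_blue, plain_axle from where it was at the start of the episode above 0.03 m).
It also fails if it takes over 72 s, if anything falls off the work surface, if the arm or the gripper's body presses on something with over 40 N, if the wrist force passes 120 N, or if a joint passes its speed limit or range.

ROBOT

A 7-joint arm with a two-finger parallel gripper is mounted at the origin on a cart in front of the work surface, level with it; the furniture and walls round the work are solid. World frame = base frame: x ahead of the robot, y to its left, z up, the work surface at z = 0. Lengths are in m, angles in rad, forces in N, time in s.
With the tool pointing down it reaches from about 0.375 to 0.925 m from the base axis. Payload 3.1 kg.
Tool frame: the origin (TCP) lies between the finger pads; the fingertips stand 19 mm ahead of it and the grasp point (between the pads) is the TCP; z points along the fingers, y is the line along which they close (so a half turn about z gives the same grasp; the last joint's range is limited). The gripper opens to 85 mm and grips with 20 to 120 N. Pads are 22 mm wide; open, the fingers measure 114 mm over their backs; the gripper's body (76 mm by 85 mm) begins 54 mm behind the grasp point. The pads swing forward as they close: fully open they stand 13 mm farther back than shut.
Start: joints at [1.142, 0.383, 0.044, 1.598, -0.018, 1.161, -0.05], TCP at [0.211, -0.615, 0.25] pointing down, gripper open.
Joint ranges: [-2.61, 2.61], [-0.41, 2.15], [-1.48, 1.57], [0, 2.5], [-1.57, 4.71], [0.05, 1.97], [-2.85, 2.85]. Speed limits (rad/s): [2.79, 2.79, 3.14, 3.14, 3.14, 3.14, 3.14].

INTERFACE

Orientations are given as a unit quaternion [x, y, z, w].
In Python, from bench import move_ptp, movel, move_j, move_gripper, pause, inverse_kinematics, read_camera, camera_params, MotionError, sign_off, look_for, tip_of, read_time_s, read_qpos, read_joint_vel, read_effort, read_eef_pos, read_tcp_rot, read_ft_force, read_ft_torque, read_finger_gap, read_grasp_force gives the robot as it stands. Calls block until the motion is done:
- move_ptp(position, orientation): joint-space move of the TCP to a pose.
- movel(position, orientation=None, speed=0.15): straight line of the TCP; orientation=None keeps the orientation; speed is the mean speed in m/s.
- move_j(angles): joint-space move.
- move_gripper(opening, effort=None): finger opening in m; effort is the grip in N (None keeps the last); returns when the fingers have stopped.
- pause(seconds).
- inverse_kinematics(position, orientation): joint angles nearest the present ones, or None.
- read_camera(name): name is "side" or "top"; returns the picture (384x512x3 uint8, red, green, blue); there is no depth.
- camera_params(name): a dict with "K" (3x3 intrinsics, pixels), "camera_from_world" (4x4, takes a point from world to camera coordinates). Camera axes: x right, y down, z forward; pixel columns grow to the right and rows downward; lengths in m; the calibration is good to about 2 mm. A picture is of the moment at which its call begins. camera_params takes no time and is no camera call.
A pose or a line that the arm cannot do raises MotionError and nothing moves.
- sign_off(): hands the job in; it is judged then, once.
Trained networks look in the newest picture that a camera, given by its name, has taken for a name from the list of things; names that differ only in an ending like _2 or _b are one class to them, and where a whole thing is asked for, a point or a joint stands for the part that bears it (a point fixed in the world has none). Each returns a list of dicts, best first, with "confidence" (0 to 1); they miss things now and then, are a little off and sometimes report something else, mostly with a low value. They report only what shows in the picture. A call takes as long as a camera call. They do not tell look-alikes from the thing itself.
- look_for(camera, name): "at" ([column, row] in pixels, amid what is visible of it).
- tip_of(camera, name): "at" ([column, row] in pixels: a listed point, or the origin of a listed thing).
Readings, each from a call of its own:
- read_time_s(): time.
- read_qpos(): joint angles.
- read_joint_vel(): joint speeds.
- read_effort(): joint torques, N m.
- read_eef_pos(): TCP position.
- read_tcp_rot(): TCP orientation.
- read_ft_force(): force on the tool from outside, world axes, zero at the start.
- read_ft_torque(): the same for the moment, N m.
- read_finger_gap(): finger opening in m.
- read_grasp_force(): force on a finger pad.
Only numpy, scipy, OpenCV 4.12 (cv2) and the standard library are available. Lean on these libraries where they do the work, as an engineer would, in place of code of your own. Each camera call takes 0.05 s, during which the arm holds its last target. There are 200 camera calls.

## Working session

There is one attempt and no reset: what is moved stays moved. The work goes in short steps, each a Python script; the robot and the scene stay as the last script left them, time stands still between calls to the robot, and variables do not carry over. Pictures are saved under pics/ and viewed, at most 10 in all, crops included, and the job is handed in when it is done.

```bash
ls; mkdir -p pics
python3 - <<'E'
from bench import *
import cv2,numpy as np
for c in("top","side"):
    im=read_camera(c); cv2.imwrite(f"pics/{c}0.png",cv2.resize(im[:,:,::-1],(800,600),interpolation=cv2.INTER_CUBIC))
    p=camera_params(c);print(c,np.round(p["K"],1).tolist(),np.round(p["camera_from_world"],3).tolist())
    for n in("dust_cap","screw_tray","gear_unit","keyed_axle","axle_grip","plain_axle","rack","stand"):
        print(n,[(np.round(d["at"],1).tolist(),round(d["confidence"],2)) for d in tip_of(c,n)[:4]])
print(read_time_s(),read_tcp_rot(),read_ft_force())
E
```

```text
pics
top [[429.7, 0.0, 257.1], [0.0, 429.7, 188.1], [0.0, 0.0, 1.0]] [[-0.015, -1.0, 0.016, 0.008], [-0.997, 0.014, -0.071, 0.585], [0.071, -0.017, -0.997, 1.078], [0.0, 0.0, 0.0, 1.0]]
dust_cap [([255.6, 203.5], 0.68), ([275.8, 108.3], 0.66)]
screw_tray [([326.5, 195.7], 0.9)]
gear_unit [([255.1, 203.4], 0.66), ([178.9, 130.3], 0.54)]
keyed_axle [([189.1, 179.7], 0.81)]
axle_grip [([187.0, 178.9], 0.7)]
plain_axle [([188.5, 214.4], 0.67), ([254.4, 205.1], 0.64)]
rack []
stand [([253.6, 193.5], 0.74), ([191.2, 198.4], 0.73)]
side [[464.0, 0.0, 254.6], [0.0, 464.0, 187.1], [0.0, 0.0, 1.0]] [[-0.296, 0.955, -0.0, 0.181], [0.476, 0.147, -0.867, -0.183], [-0.828, -0.257, -0.498, 1.552], [0.0, 0.0, 0.0, 1.0]]
dust_cap [([194.6, 272.0], 0.88), ([266.9, 176.4], 0.57)]
screw_tray [([192.3, 208.6], 0.77)]
gear_unit [([265.1, 173.8], 0.63)]
keyed_axle [([328.9, 222.7], 0.86), ([266.0, 171.3], 0.7), ([192.9, 210.3], 0.5)]
axle_grip [([332.7, 205.2], 0.79)]
plain_axle [([336.5, 199.9], 0.57), ([267.7, 224.9], 0.28)]
rack [([333.1, 235.4], 0.92)]
stand [([267.6, 175.0], 0.74), ([265.5, 223.1], 0.65)]
0.9 [ 9.86345669e-01  1.64688255e-01  1.78100592e-05 -1.40316637e-06] [0.14617806 1.11293648 0.10374869]
```

View pics/top0.png

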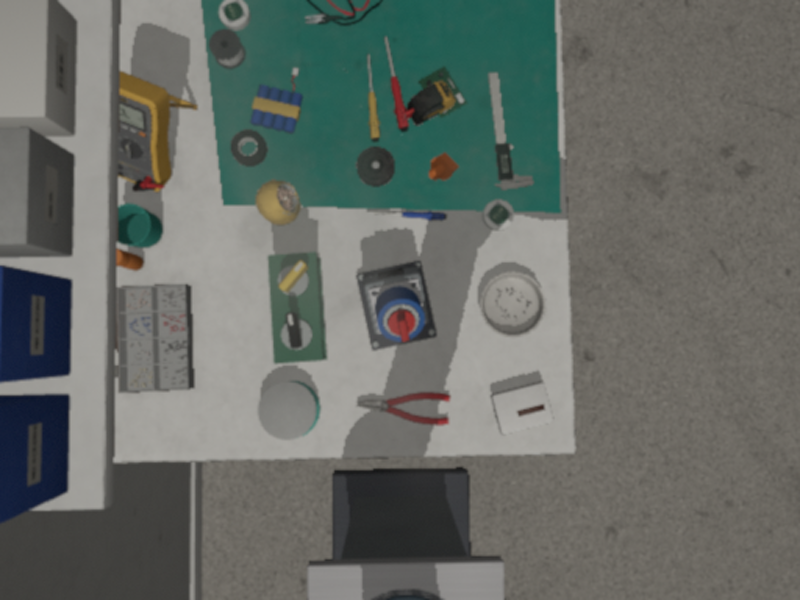

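View pics/side0.png

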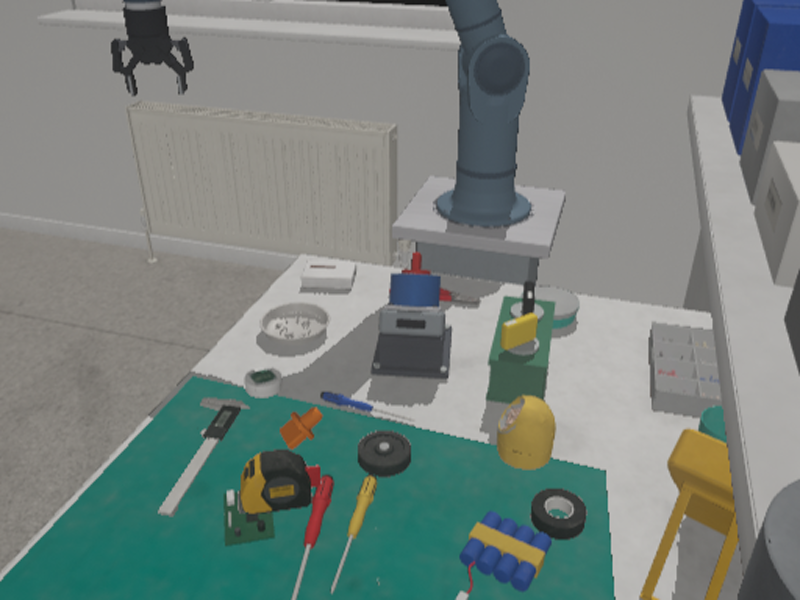

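Top view (800 px): red cap on the stand at (403,320), yellow head in the rack's far hole at (293,276), black head at (293,328), tray at (511,303). Side view: the cap is at (417,265) and the yellow head at (518,332). I'll crop in for orientations.

```bash
cat > h.py <<'E'
from bench import *
import cv2,numpy as np
from scipy.spatial.transform import Rotation as R
from scipy.optimize import least_squares
def ray(c,uv):
    p=camera_params(c);M=np.array(p["camera_from_world"]);K=np.array(p["K"])
    d=M[:3,:3].T@np.linalg.solve(K,[uv[0],uv[1],1]);return -M[:3,:3].T@M[:3,3],d
def onz(c,uv,z):
    o,d=ray(c,uv);return o+d*(z-o[2])/d[2]
def tri(a,b):
    oa,da=ray("top",a);ob,db=ray("side",b)
    s=np.linalg.lstsq(np.c_[da,-db],ob-oa,rcond=None)[0];p,q=oa+s[0]*da,ob+s[1]*db
    return (p+q)/2,np.linalg.norm(p-q)
def proj(c,P):
    p=camera_params(c);M=np.array(p["camera_from_world"]);P=np.atleast_2d(P)@M[:3,:3].T+M[:3,3]
    q=P@np.array(p["K"]).T;return q[:,:2]/q[:,2:]
def crop(im,c0,c1,r0,r1,s,name):
    cv2.imwrite(name,cv2.resize(im[r0:r1,c0:c1,::-1],None,fx=s,fy=s,interpolation=cv2.INTER_CUBIC))
E
python3 - <<'E'
from h import *
im=read_camera("top");crop(im,165,285,155,240,6.6,"pics/c1.png")
np.save("top.npy",im)
r=lambda x:np.round(x,4).tolist()
print("cap",[(r(a[0]),r(a[1])) for a in[tri((255.6,203.5),(266.9,176.4))]],r(onz("top",(255.6,203.5),.115)))
print("tray",r(onz("top",(326.5,195.7),0)),r(onz("side",(192.3,208.6),0)))
print("axle",tri((189.1,179.7),(328.9,222.7)),r(onz("top",(189.1,179.7),.068)))
print("grip",tri((187,178.9),(332.7,205.2)),r(onz("top",(187,178.9),.098)))
print("rack",r(onz("side",(333.1,235.4),0)),"stand",r(onz("top",(253.6,193.5),0)),r(onz("side",(265.5,223.1),0)))
E
```

```text
cap [([0.542, 0.0061, 0.1148], 0.0021)] [0.5422, 0.0051, 0.115]
tray [0.5639, -0.1817, 0.0] [0.552, -0.179, 0.0]
axle (array([0.60536087, 0.16440255, 0.06225268]), np.float64(0.004982533604826151)) [0.6044, 0.1661, 0.068]
grip (array([0.60295682, 0.16592088, 0.10446849]), np.float64(0.00011147508960372755)) [0.6036, 0.1668, 0.098]
rack [0.5614, 0.1691, 0.0] stand [0.5723, 0.0084, 0.0] [0.5593, 0.0104, 0.0]
```

View pics/c1.png

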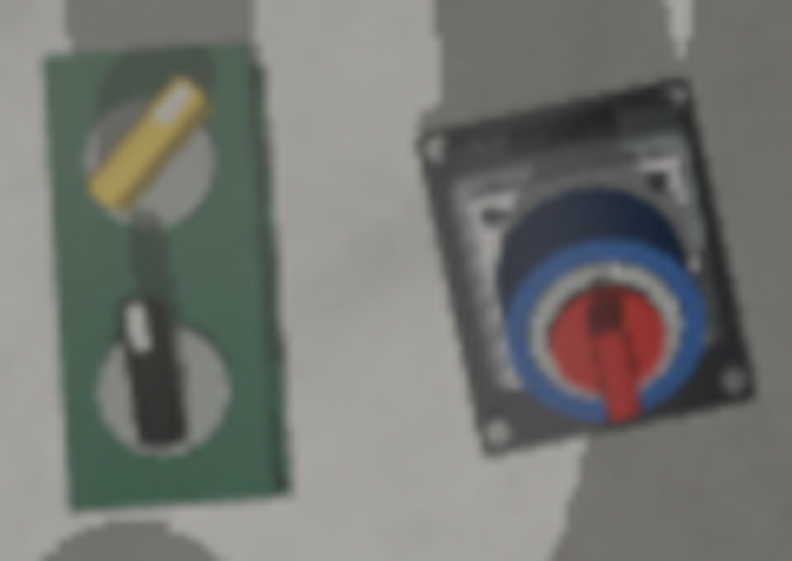

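The crop shows the yellow head's bar running from (104,200) to (197,88), with its white (key) end upper right. The cap bar lies roughly along the slope, its dark far-end face at (605,305) and its top running to (622,420). The foot is rotated by about 10°. I'll fit models to these points.

```bash
cat >> h.py <<'E'
def gearR(yaw): return R.from_euler("z",yaw)*R.from_euler("y",-np.pi/6)
E
python3 - <<'E'
from h import *
im=np.load("top.npy");px=lambda L:np.array(L)/6.6+[165,155]-0.42
# stand foot
fc=px([(418,130),(688,80),(753,398),(485,455)])
def foot(p,h):
    a=np.array([[65,55,0],[65,-55,0],[-65,-55,0],[-65,55,0]])/1e3
    return R.from_euler("z",p[2]).apply(a)+[p[0],p[1],h]
for h in(0.0,.01,.02):
    s=least_squares(lambda p:(proj("top",foot(p,h))-fc).ravel(),[.57,0,.17]);print("foot",h,s.x,s.cost,"deg",np.degrees(s.x[2]))
    P=[onz("top",c,h) for c in fc];print([round(float(np.linalg.norm(P[i]-P[i-1])),4) for i in range(4)])
# rack
rc=px([(45,58),(252,42),(290,492),(70,510)])
P=[onz("top",c,.068)for c in rc];print("rack",np.round(P,4).tolist(),[round(float(np.linalg.norm(P[i]-P[i-1])),4) for i in range(4)])
# head
hc=px([(181,73),(206,98),(116,211),(88,188)])
head=np.array([[33,7,43],[33,-7,43],[-21,-7,43],[-21,7,43]])/1e3
f=lambda p:R.from_euler("z",p[2]).apply(head)+[p[0],p[1],.068]
s=least_squares(lambda p:(proj("top",f(p))-hc).ravel(),[.6,.166,-.7]);A=s.x;print("axle",A,np.degrees(A[2]),s.cost)
P=[onz("top",c,.111)for c in hc];print([round(float(np.linalg.norm(P[i]-P[i-1])),4) for i in range(4)])
# hsv-free overlay
yaw=least_squares(lambda p:(proj("top",foot(p,.01))-fc).ravel(),[.57,0,.17]).x[2]
o=np.array([.542,.0055,.115]);G=gearR(yaw)
big=cv2.resize(im[155:240,165:285,::-1],None,fx=6.6,fy=6.6,interpolation=cv2.INTER_CUBIC)
def poly(P,col):
    q=((proj("top",P)+.42-[165,155])*6.6).astype(np.int32);cv2.polylines(big,[q],True,col,1)
t=np.linspace(0,2*np.pi,60)
circ=lambda r,z:np.c_[r*np.cos(t),r*np.sin(t),0*t+z]
poly(G.apply(circ(.027,0))+o,(0,255,0));poly(G.apply(circ(.036,-.001))+o,(0,255,255));poly(G.apply(circ(.021,.006))+o,(255,255,0))
poly(G.apply(np.array([[18,6,31],[18,-6,31],[-18,-6,31],[-18,6,31]])/1e3)+o,(255,255,255))
poly(f(A),(255,0,0));poly(circ(.024,.005)+[A[0],A[1],.068],(0,0,255))
cv2.imwrite("pics/ov1.png",big)
E
```

```text
foot 0.0 [0.56911869 0.00898856 0.18546868] 0.42608587446322715 deg 10.62657251759005
[0.1308, 0.1087, 0.1283, 0.1076]
foot 0.01 [0.56857478 0.00907229 0.18546779] 0.9572124077405678 deg 10.626521721662773
[0.1296, 0.1077, 0.1271, 0.1066]
foot 0.02 [0.56803103 0.009156   0.18546687] 1.8571038139156473 deg 10.626468976411578
[0.1284, 0.1067, 0.126, 0.1057]
rack [[0.6451, 0.2091, 0.068], [0.6501, 0.1325, 0.068], [0.4834, 0.1196, 0.068], [0.4781, 0.2002, 0.068]] [0.1673, 0.0768, 0.1672, 0.0808]
axle [ 0.60416451  0.16873144 -0.68421134] -39.20242179392841 0.7078609745361748
[0.0524, 0.0127, 0.0511, 0.0129]
```

View pics/ov1.png

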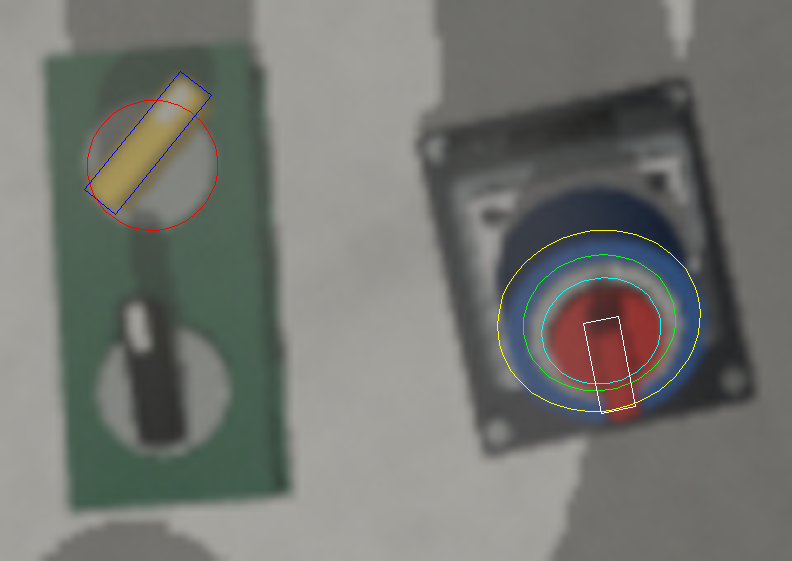

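The rings sit about 6 px right and 8 px below the overlay, so the gear origin should be about (0.539, 0.0033). That lies exactly on the foot's axis at 10.6°, so the two agree. The axle fit is good. Next, check IK.

```bash
cat >> h.py <<'E'
YAW=np.radians(10.6);G=gearR(YAW);GO=np.array([.539,.0033,.115]);AX=np.array([.6042,.1690,.068]);AYAW=np.radians(-39.2);TRAY=np.array([.561,-.181,0])
def toolR(objR,s):  # tool y along s*object y, tool z = -object z
    M=objR.as_matrix();return R.from_matrix(np.c_[-s*M[:,0],s*M[:,1],-M[:,2]])
gp=lambda x,y,z:GO+G.apply([x,y,z])
E
python3 - <<'E'
from h import *
def ik(n,p,r):
    q=inverse_kinematics(np.array(p).tolist(),r.as_quat().tolist());print(n,None if q is None else np.round(q,2))
for s in(1,-1):
    print("s",s)
    for z in(.029,.09,.15):ik(f"cap{z}",gp(0,0,z),toolR(G,s))
    for y in(0,45,90,-45):ik(f"tray{y}",TRAY+[0,0,.066],toolR(R.from_euler("z",y,degrees=True),s))
    for z in(.03,.15):ik("axle",AX+[0,0,z],toolR(R.from_euler("z",AYAW),s))
    for a in(-40,0,40):
      for z in(.03,.06,.11): ik(f"ins{a} {z}",gp(0,0,z),toolR(G*R.from_euler("z",a,degrees=True),s))
E
```

```text
s 1
cap0.029 [ 0.65  0.15 -0.71  2.31  0.08  0.2   1.65]
cap0.09 [ 0.3  -0.06 -0.31  2.35 -0.31  0.35  2.  ]
cap0.15 [ 0.2  -0.22 -0.19  2.36 -0.29  0.5   1.98]
tray0 [ 0.69  0.56 -0.55  1.85  0.39  0.84  1.52]
tray45 [ 1.15  0.95 -1.25  1.83  1.    1.17  1.9 ]
tray90 [-0.68  1.12  1.36  1.91 -1.19  1.24 -2.02]
tray-45 [ 0.67  0.56 -0.53  1.85  0.37  0.83  0.74]
axle [ 0.3   0.68 -0.85  1.73  0.6   1.01  0.12]
axle [ 0.35  0.54 -0.92  1.65  0.45  1.18  0.21]
ins-40 0.03 [ 0.39  0.11 -0.44  2.33 -0.14  0.2   1.16]
ins-40 0.06 [ 0.39  0.03 -0.42  2.34 -0.26  0.27  1.26]
ins-40 0.11 [ 0.45 -0.12 -0.44  2.35 -0.37  0.4   1.36]
ins0 0.03 [ 0.66  0.14 -0.72  2.31  0.08  0.2   1.66]
ins0 0.06 [ 0.79  0.05 -0.82  2.32 -0.17  0.27  1.89]
ins0 0.11 [ 0.22 -0.12 -0.22  2.36 -0.3   0.4   1.99]
ins40 0.03 [ 1.09  0.27 -1.18  2.3   0.66  0.26  1.84]
ins40 0.06 [ 1.    0.08 -1.02  2.32 -0.08  0.27  2.52]
ins40 0.11 [-0.91 -0.28  0.83  2.4   0.34  0.43  2.13]
s -1
cap0.029 [ 0.26  0.11 -0.31  2.33 -0.22  0.19 -1.21]
cap0.09 [ 0.71 -0.06 -0.71  2.34 -0.37  0.35 -1.07]
cap0.15 [ 0.78 -0.25 -0.68  2.34 -0.56  0.55 -0.9 ]
tray0 [ 0.43  0.51 -0.22  1.86  0.15  0.79 -1.45]
tray45 [ 0.53  0.52 -0.36  1.86  0.25  0.8  -0.74]
tray90 [ 0.63  0.55 -0.48  1.85  0.33  0.82 -0.02]
tray-45 [ 0.31  0.5  -0.08  1.87  0.05  0.78 -2.16]
axle [ 0.06  0.57 -0.51  1.74  0.34  0.92 -2.84]
axle [ 0.19  0.46 -0.68  1.66  0.31  1.14 -2.83]
ins-40 0.03 [ 0.19  0.1  -0.23  2.33 -0.26  0.2  -1.87]
ins-40 0.06 [ 0.5   0.03 -0.53  2.33 -0.24  0.27 -1.89]
ins-40 0.11 [ 0.72 -0.12 -0.69  2.34 -0.45  0.41 -1.7 ]
ins0 0.03 [ 0.27  0.11 -0.31  2.33 -0.22  0.2  -1.22]
ins0 0.06 [ 0.54  0.03 -0.57  2.33 -0.23  0.27 -1.2 ]
ins0 0.11 [ 0.75 -0.12 -0.71  2.34 -0.46  0.42 -0.99]
ins40 0.03 [ 0.31  0.11 -0.36  2.33 -0.19  0.2  -0.54]
ins40 0.06 [ 0.52  0.03 -0.55  2.33 -0.24  0.27 -0.5 ]
ins40 0.11 [ 0.74 -0.12 -0.7   2.34 -0.45  0.42 -0.3 ]
```

Run:
```python
from h import *
T=toolR(G,-1).as_quat().tolist()
move_gripper(.06,30)
move_ptp(gp(0,0,.13).tolist(),T)
movel(gp(0,0,.031).tolist(),T,speed=.1)
print("f",read_ft_force())
move_gripper(0.0,40)
print("gap",read_finger_gap(),read_grasp_force(),read_ft_force())
movel(gp(0,0,.15).tolist(),T,speed=.1)
im=read_camera("top");crop(im,215,305,140,230,6.6,"pics/c2.png");np.save("top2.npy",im)
print("gap",read_finger_gap(),read_time_s())
```

```text
f [-0.19898196  0.58731395  0.39235547]
gap 0.011110786504428809 41.628960371017456 [-3.87342137 -0.5243774   5.55579859]
gap 0.01071115489381935 6.7083
```

Run:
```python
from h import *
V=toolR(R.from_euler("z",20,degrees=True),-1).as_quat().tolist()
move_ptp((TRAY+[0,0,.2]).tolist(),V)
movel((TRAY+[0,0,.07]).tolist(),V,speed=.12)
print(read_ft_force(),read_finger_gap())
move_gripper(.06)
movel((TRAY+[0,0,.16]).tolist(),V,speed=.2)
move_ptp((AX+[0,0,.16]).tolist(),toolR(R.from_euler("z",AYAW),1).as_quat().tolist())
im=read_camera("top");np.save("top3.npy",im)
a=im[150:240,215:350,::-1];cv2.imwrite("pics/c3.png",cv2.resize(a,None,fx=5.9,fy=5.9,interpolation=cv2.INTER_CUBIC))
print(read_time_s())
print([(n,tip_of("top",n)[:3]) for n in("dust_cap","gear_unit","screw_tray")])
read_camera("side");print(tip_of("side","dust_cap"),tip_of("side","gear_unit"))
```

```text
[-0.04092479  0.56744413 -0.03152613] 0.010782050762008348
11.4417
[('dust_cap', [{'at': [280.1, 109.2], 'confidence': 0.74}, {'at': [325.2, 186.9], 'confidence': 0.61}, {'at': [187.3, 261.6], 'confidence': 0.21}]), ('gear_unit', [{'at': [256.0, 204.7], 'confidence': 0.75}]), ('screw_tray', [{'at': [330.3, 196.2], 'confidence': 0.58}])]
[{'at': [183.8, 204.2], 'confidence': 0.82}] [{'at': [266.2, 172.9], 'confidence': 0.7}]
```

View pics/c3.png

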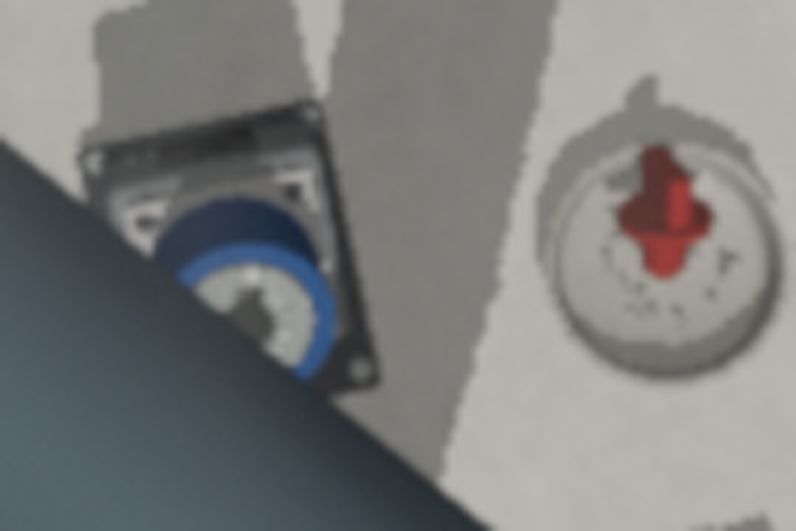

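The cap lies in the tray at about (662,225), roughly 15 mm from the tray's centre. The slot is partly visible near (250,290), but the arm hides the rest. Next I'll take the axle, then look from a clear pose.

Run:
```python
from h import *
Q=toolR(R.from_euler("z",AYAW),1).as_quat().tolist()
movel((AX+[0,0,.031]).tolist(),Q,speed=.12)
f0=read_ft_force()
move_gripper(0.0,90)
print("gap",read_finger_gap(),read_grasp_force(),read_eef_pos(),f0,read_ft_force())
movel((AX+[0,0,.16]).tolist(),Q,speed=.12)
print("lift",read_ft_force()-f0,read_finger_gap())
# swing left/up to clear top view
move_ptp([.45,.30,.30],Q)
im=read_camera("top");np.save("top4.npy",im)
crop(im,225,290,170,235,9,"pics/c4.png")
s=read_camera("side");np.save("side4.npy",s)
print(tip_of("top","gear_unit"),tip_of("side","gear_unit"),tip_of("side","keyed_axle"),tip_of("side","axle_grip"),tip_of("side","axle_key"),read_time_s())
```

```text
gap 0.012542465863617798 88.32517862319946 [0.60457187 0.16925519 0.09969803] [ 0.71825729 -0.01702267  0.33281324] [-0.19135929  0.06731785  3.39836105]
lift [-0.71915925  0.31594162 -1.70735523] 0.012748220090299127
[{'at': [256.5, 202.9], 'confidence': 0.92}] [{'at': [264.0, 172.6], 'confidence': 0.96}] [{'at': [411.7, 111.1], 'confidence': 0.58}] [{'at': [416.8, 91.2], 'confidence': 0.94}, {'at': [337.0, 291.7], 'confidence': 0.36}] [{'at': [236.1, 264.8], 'confidence': 0.73}, {'at': [404.8, 126.6], 'confidence': 0.61}, {'at': [266.1, 222.9], 'confidence': 0.41}] 15.8917
```

View pics/c4.png

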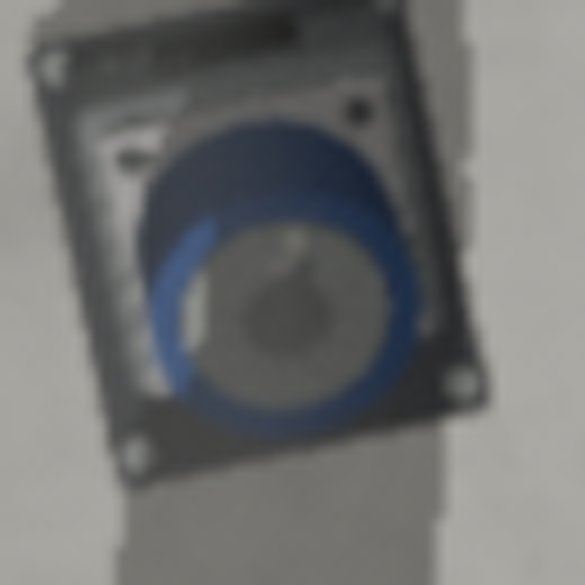

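The bore is at about (287,314), the hub ellipse spans 185–390 by 222–410, and the white mark is at about (295,239), with the slot pointing to it. I'll back-project these onto the face plane.

Run:
```python
from h import *
px=lambda x,y:np.array([x/9+225-.44,y/9+170-.44])
def face(uv):
    o,d=ray("top",uv);n=G.apply([0,0,1]);P=o+d*((GO-o)@n)/(d@n);return P,G.inv().apply(P-GO)*1e3
for n,x,y in(("bore",287,314),("hubL",185,312),("hubR",390,312),("hubT",287,222),("hubB",280,410),("mark",295,239),("slotend",303,266)):
    P,g=face(px(x,y));print(n,np.round(P,4),np.round(g,1))
c=face(px(287,314))[1];m=face(px(295,239))[1]-c;print("ang",np.degrees(np.arctan2(m[1],m[0])))
c3=face(np.array([252/5.9+215-.4,272/5.9+150-.4]))[1]-c;print("ang c3",np.degrees(np.arctan2(c3[1],c3[0])),c3)
print("net",tri((256.5,202.9),(264,172.6)),onz("top",(256.5,202.9),.115))
im=np.load("top4.npy");a=np.clip((im[170:235,225:290,::-1].astype(float)-40)*1.9,0,255).astype(np.uint8)
b=cv2.resize(a,None,fx=9,fy=9,interpolation=cv2.INTER_CUBIC);b2=b.copy()
t=np.linspace(0,2*np.pi,60)
for r,z in((.027,0),(.036,-.001),(.0115,0)):
    q=(proj("top",GO+G.apply(np.c_[r*np.cos(t),r*np.sin(t),0*t+z]))+.44-[225,170])*9
    cv2.polylines(b2,[q.astype(np.int32)],True,(0,255,0),1)
t3=np.load("top3.npy");
cv2.imwrite("pics/ov4.png",cv2.resize(np.hstack([b[100:460,100:460],b2[100:460,100:460]]),None,fx=1.1,fy=1.1))
```

```text
bore [0.54   0.0032 0.1155] [ 1.1 -0.3 -0. ]
hubL [0.5408 0.0295 0.1188] [ 7.6 25.4  0. ]
hubR [ 0.5402 -0.0236  0.1128] [ -4.4 -26.7   0. ]
hubT [0.5631 0.003  0.1286] [27.3 -4.7  0. ]
hubB [0.5153 0.0052 0.1018] [-26.5   6.2   0. ]
mark [0.5588 0.001  0.126 ] [22.  -5.9  0. ]
slotend [ 0.552  -0.001   0.1219] [13.9 -6.7  0. ]
ang -15.004911852945996
ang c3 -14.59459273342698 [ 2.19998656e+01 -5.72831871e+00  6.30808688e-14]
net (array([0.54354968, 0.00201584, 0.12450337]), np.float64(0.002308321473460603)) [0.5435929  0.00298215 0.115     ]
```

View pics/ov4.png

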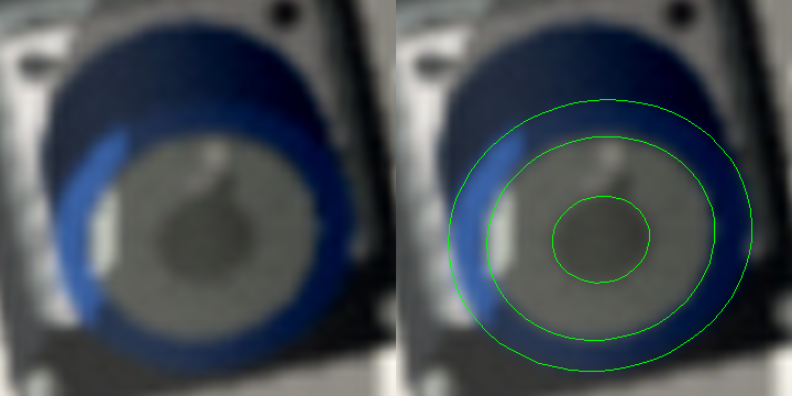

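```bash
cat >> h.py <<'E'
GO=GO+G.apply([.0004,-.0003,0]);gz=G.apply([0,0,1])
TQ=lambda a:toolR(G*R.from_euler("z",a,degrees=True),1).as_quat().tolist()
def fg(): return G.inv().apply(read_ft_force())
E
python3 - <<'E'
from h import *
print("side tcp proj",proj("side",read_eef_pos()),"seen 416.8,91.2")
A=-15
move_ptp(gp(0,0,.135).tolist(),TQ(A))
movel(gp(0,0,.085).tolist(),TQ(A),speed=.1)
pause(.2);f0=fg();t0=G.inv().apply(read_ft_torque());print("f0",f0)
im=read_camera("top");np.save("top5.npy",im);crop(im,225,290,170,235,9,"pics/c5.png")
for z in np.arange(.081,.060,-.003):
    movel(gp(0,0,z).tolist(),TQ(A),speed=.04);f=fg()-f0;print(round(z,3),np.round(f,1),np.round((G.inv().apply(read_eef_pos()-GO))*1e3,1))
    if abs(f[2])>10 or np.linalg.norm(f[:2])>12:break
np.save("f0.npy",f0);print(read_time_s(),read_finger_gap())
E
```

```text
side tcp proj [[416.84115266  96.98247162]] seen 416.8,91.2
f0 [-0.20493127 -0.04060956 -2.39139847]
0.081 [-0.7  0.4  0.1] [-0.2  0.1 80.9]
0.078 [ 0.3 -0.2  0.8] [-0.2  0.1 77.8]
0.075 [-0.6  0.9  1.4] [-0.2  0.1 74.8]
0.072 [-0.5 -0.8  0.6] [-0.2  0.1 71.8]
0.069 [-1.7  0.   0.9] [-0.2  0.  68.8]
0.066 [-1.2 -0.3  0.1] [-0.2  0.1 65.8]
0.063 [-0.5  0.2  0.3] [-0.2  0.1 62.8]
0.06 [-1.4  0.1  0.5] [-0.2  0.1 59.8]
20.4 0.012694129032390427
```

The pilot is in without resistance. Now lower gently and see whether the key enters the slot.

```bash
cat >> h.py <<'E'
def down(A,z0,z1,dx=0,dy=0,lim=10,step=.0015):
    f0=np.load("f0.npy")
    for z in np.arange(z0,z1,-step):
        movel(gp(dx,dy,z).tolist(),TQ(A),speed=.03);f=fg()-f0
        if abs(f[2])>lim or np.linalg.norm(f[:2])>15:break
    p=(G.inv().apply(read_eef_pos()-GO))*1e3
    print("A",A,"z",round(z,4),"f",np.round(f,1),"p",np.round(p,1),"tq",np.round(G.inv().apply(read_ft_torque()),2),round(read_time_s(),1));return z,f
E
python3 - <<'E'
from h import *
z=.06
for A in(-15,-19,-11,-23,-7):
    movel(gp(0,0,.0605).tolist(),TQ(A),speed=.05)
    z,f=down(A,.0585,.0505)
    if z<.053:break
print(z)
E
```

```text
A -15 z 0.051 f [-0.7  0.6  1.1] p [-0.1  0.  50.9] tq [ 0.01  0.81 -0.02] 22.1
0.051
```

Run:
```python
from h import *
z,f=down(-15,.048,.0300,lim=12,step=.002)
print(read_finger_gap())
im=read_camera("top");crop(im,225,290,170,235,9,"pics/c6.png")
```

```text
A -15 z 0.032 f [-1.2 -0.2  0.1] p [-0.1  0.  31.9] tq [ 0.01  0.71 -0.06] 24.4
0.012640073579966453
```

Run:
```python
from h import *
z,f=down(-15,.0316,.0285,lim=8,step=.0005)
move_gripper(.04);pause(.2)
movel(gp(0,0,.12).tolist(),TQ(-15),speed=.12)
move_ptp([.42,.25,.35],toolR(R.from_euler("z",AYAW),1).as_quat().tolist());pause(.3)
im=read_camera("top");s=read_camera("side")
a=cv2.resize(im[150:240,215:350,::-1],(800,533),interpolation=cv2.INTER_CUBIC)[:,:560]
b=cv2.resize(s[140:230,240:290,::-1],(240,432),interpolation=cv2.INTER_CUBIC)
b=np.vstack([b,np.zeros((101,240,3),np.uint8)])
cv2.imwrite("pics/c7.png",np.hstack([a,b]))
print(tip_of("top","keyed_axle"),tip_of("side","keyed_axle"),proj("top",GO),proj("side",GO),read_ft_force(),read_time_s())
```

```text
A -15 z 0.0311 f [-2.2  0.7 11.5] p [-0.1 -0.  31.6] tq [0.18 0.99 0.02] 24.9
[{'at': [256.2, 206.2], 'confidence': 0.68}, {'at': [184.7, 262.8], 'confidence': 0.57}] [{'at': [263.8, 176.0], 'confidence': 0.63}] [[256.49128188 204.6987968 ]] [[265.43220918 175.49510417]] [ 0.3066949  -0.62855483 -0.11274855] 28.2917
```

View pics/c7.png

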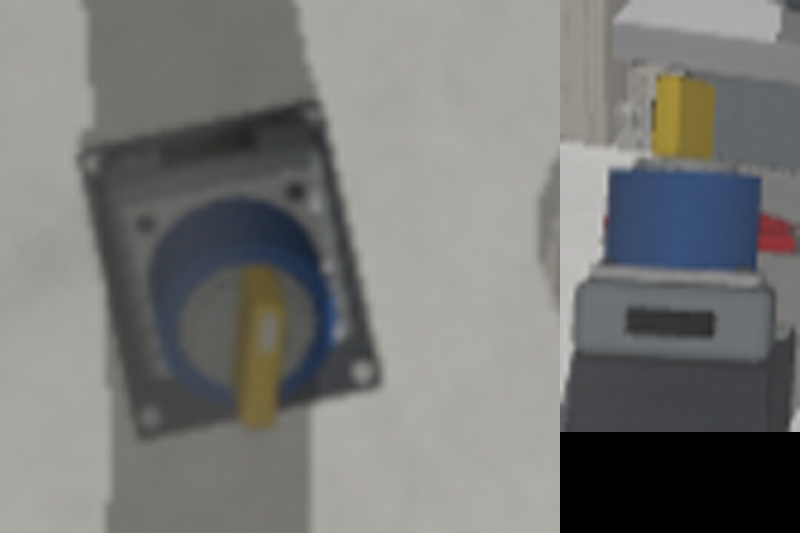

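The collar sits flat on the hub (top view head at (260,340), collar level with the blue ring in the side view). Contact came at the expected home depth, and the gripper is clear. Handing in.

```bash
python3 -c "
from bench import *
print(sign_off())"
```

```text
the job is handed in; nothing more can be done
None
```

The red dust cap is in the screw tray, and the yellow-headed keyed axle is fully home in the bore with its collar on the hub. I handed the job in at about 28 s on the robot's clock; the sign-off returned no verdict.

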